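Start a bench incubator run: open, load, shut, vent, zero

TASK

Start the incubator run: pull its half-open drawer fully open, stand all the red-capped culture pots upright in it and push the drawer fully shut. Then twist the blue grip on the vent mast to unlock it, draw the mast up until its yellow ring is level with the orange marker, and twist the grip back until it is locked; lastly turn the dial gauge's bezel until its red zero mark lies at the needle's tip. Leave the other things on the bench where they are.

Things in the scene. Friction and masses are not known exactly. Their poses are not given: they have to be found in the camera images.
- pot1: culture pot: upright white cylinder with red cap, 50 mm diameter, 40 mm tall, about 0.07 kg; origin at the centre of its underside, z up along it. Absent pots read None from the start
- pot2: culture pot: upright white cylinder with red cap, 50 mm diameter, 40 mm tall, about 0.07 kg; origin at the centre of its underside, z up along it. Absent pots read None from the start
- pot3: culture pot: upright white cylinder with red cap, 50 mm diameter, 40 mm tall, about 0.07 kg; origin at the centre of its underside, z up along it. Absent pots read None from the start
- pot4: culture pot: upright white cylinder with red cap, 50 mm diameter, 40 mm tall, about 0.07 kg; origin at the centre of its underside, z up along it. Absent pots read None from the start
- incubator: white low bench incubator housing, fixed, 240 (x) x 340 (y) x 85 mm high; origin under its centre; its own -x is the front, where the drawer slides out. The front face lies 120 mm from the origin. The mast and the gauge stand on its top, one on the left and one on the right (which is which varies)
- drawer (a joint): how far the incubator's drawer is pulled out: 0 = fully shut, up to 0.145 m; slides along the incubator's own x (pushing in = towards +x), friction 2 N, stays where left; the start is partly open, 0.05 to 0.08
- drawer_floor (a point): centre of the drawer's inner floor, moves with the drawer; axes as the incubator's. Inner floor 126 (x) x 192 (y) mm, flat, 11 mm above the table; side and back walls rise 12 mm above the floor. Two rows of two pots fit, at x +-31 mm, y +-45 mm. The front panel is taller (its top 78 mm above the table)
- drawer_front (a point): on the outer face of the drawer's grey front panel (236 mm wide, from 10 to 78 mm above the table), in its middle, 45 mm above the table. The panel is 10 mm thick, can be pinched over its upper edge from above (blue strip in the middle of the edge) and stands 5 cm or more clear of the housing at the start; behind it, above the floor, the drawer is empty
- mast_lock (a joint): twist lock of the telescoping vent mast, turned by the blue grip on its top: 0 = locked (stop), about 1.3 rad = fully unlocked (stop); unlocking is anticlockwise seen from above. From below about 1.0 rad a cam presses a brake harder and harder (turning takes up to about 0.3 N m); below 0.2 rad it is locked and the mast holds against over 20 N, above 1.1 rad the mast slides freely. Stays where it is left
- mast_tube (a joint): how far the mast's steel inner tube is drawn up out of the black outer tube: 0 to 0.09 m. Friction 5 N holds it at its height when unlocked and let go
- mast_grip (a point): middle of the blue grip on top of the mast: a block 46 (own x) x 26 (own y) x 26 mm high, z up on the mast's axis; own axes turn with the lock. Below it is the inner tube with the yellow ring (25 mm diameter, 22 to 31 mm below this point); the outer tube (31 mm diameter) ends 35 mm below this point when the mast is fully in. Nothing else stands within 60 mm of the axis at the height of the grip
- mast_ring (a point): centre of the yellow ring (6 mm high) round the inner tube, on the mast's axis; it rises with the tube and lies 28 mm below mast_grip
- marker_tip (a point): tip of the orange height marker, an arrow on a thin fixed steel post about 70 mm behind the mast's axis (seen from the robot), pointing at the mast. The yellow ring belongs at its height
- bezel (a joint): angle of the dial gauge's turning bezel, anticlockwise seen from above is positive, range +-2.2 rad, friction 0.04 N m, stays where left
- bezel_grip (a point): on the bezel's axis, middle of its height: fluted aluminium ring 57 mm diameter, 24 mm high with a white dial face; it turns on a dark base 72 mm diameter and 26 mm high whose top lies 16 mm below this point
- zero_mark (a point): middle of the red zero mark on the bezel's dial face, 20 mm from the axis; turns with the bezel
- needle_tip (a point): reading point of the gauge's black needle, 20 mm from the axis, at about the height of the dial face; the needle stands still when the bezel is turned
- weight: bystander, to be left alone: blue disc 80 mm diameter, 14 mm high, with a knob to 45 mm high; origin at the centre of its underside
- psu: bystander, to be left alone: red box 80 x 60 x 35 mm; origin at the centre of its underside
- pen_cup: bystander, to be left alone: white cup 66 mm diameter, 75 mm high, pens to 125 mm; origin at the centre of its underside
- tip_rack: bystander, to be left alone: blue box 120 x 80 x 52 mm; origin at the centre of its underside
- dish: bystander, to be left alone: clear dish 60 mm diameter, 13 mm high; origin at the centre of its underside
- mouse: bystander, to be left alone: black mouse 60 x 100 x 30 mm; origin at the centre of its underside
There are look-alikes about, which are no part of the job. What is shaped like the pot2 but purple or turquoise is not meant. Leave any brown or purple look-alike of the pot3 alone.

How it is judged:
By the outcome, as a careful person would: the job done as asked, in the order asked, and still so for the second after the job is handed in, with the robot touching nothing.
Of pot1, pot2, pot3, pot4 only 3 to 4 are there at a start; the rules pass over those that are not, and their reading is None.
At some moment in a run one of pot1, pot2, pot3, pot4 may be knocked a few centimetres aside while the robot is not near it.
It also fails if it takes over 208 s, if anything falls off the work surface, if the arm or the gripper's body presses on something with over 40 N, if the wrist force passes 120 N, or if a joint passes its speed limit or range.

ROBOT

A 6-joint arm with a two-finger parallel gripper is mounted at the origin on the work surface. World frame = base frame: x ahead of the robot, y to its left, z up, the work surface at z = 0. Lengths are in m, angles in degrees, forces in N, time in s.
With the tool pointing down it reaches from about 0.25 to 0.725 m from the base axis. Payload 9.7 kg.
Tool frame: the origin (TCP) lies at the very end of the fingers, on their centre line; the grasp point (between the pads) lies grasp_offset behind it (grasp_offset is the distance from the TCP to the grasp point, in m); z points along the fingers, y is the line along which they close (so a half turn about z gives the same grasp; the last joint's range is limited). The gripper opens to 85 mm and grips with 20 to 120 N. Pads are 22 mm wide; open, the fingers measure 114 mm over their backs; the gripper's body (76 mm by 85 mm) begins 54 mm behind the grasp point. The pads swing forward as they close: fully open they stand 13 mm farther back than shut.
Start: joints at [-69.213, 4.979, 10.078, 95.1, 0, 90], TCP at [0.195, -0.514, 0.231] pointing down, gripper open.
Joint ranges: [-179.16, 179.16], [-48.56, 103.87], [-65.8, 70.77], [-126.05, 130.52], [-82.76, 87.17], [-180, 180]. Speed limits (degrees/s): [127.2, 127.2, 147.25, 180, 180, 180].

INTERFACE

Orientations are given as [roll, pitch, yaw] about the fixed x, y, z axes, in that order (R = Rz(yaw) Ry(pitch) Rx(roll)).
In Python, from workcell import get_obs, camera, calibration, job_done, recognise, cut_out, mark_of, grasp_offset gives the robot as it stands.
- The arm moves only by the tool servo_tool, never from a script. Its argument "moves" is a list of rows, each a list of 3 entries, a list of its own where there are three numbers: the turn, a rotation vector about the tool's x, y, z in degrees, then the shift along the tool's x, y, z in m, then the opening in per cent of the stroke, from 0 (shut) to 100 (fully open). In form: [[[ax, ay, az], [x, y, z], claw], ...]. A call has 1 to 12 rows; each row shifts and turns the commanded pose from where the row before left it, along the tool's axes as they then stand; what a row does not reach is not made up. A row lasts 1/10 s, in which the tool goes at most 50 mm and 8.59 degrees, less where a joint would pass 70% of its speed; a pose out of reach is approached as far as the arm can. A call is refused whole if a number of a shift passes 0.05 or a number of a turn 8.59, either way. A call with a gripper value outside its range is refused whole. The fingers move at their own pace and stop on an object; "force" is the grip in N (left out, the last holds). Time passes only in rows, so rows that do not move let the fingers close. It gives the time, the measured TCP pose, the force, the opening and the grip force at its end, in the units of the state.
- get_obs(): the state, without advancing time (a new reading comes with each control period).
- camera(name): name is "scene" or "top" or "wrist"; returns (picture, depth): 420x560x3 uint8, red, green, blue; 420x560 float32, m along the optical axis (not along the pixel's ray), 0 where there is no reading.
- calibration(name): a dict with "camera_matrix" (3x3 intrinsics, pixels), "dist" ([k1, k2, p1, p2, k3] as OpenCV has them; the pictures are not rectified), "R" (3x3) and "t" (3): a world point X has camera coordinates R X + t. Camera axes: x right, y down, z forward; pixel columns grow to the right and rows downward; lengths in m; the calibration is good to about 2 mm. A picture is of the moment at which its call begins: read the wrist's pose just before it. calibration takes no time and is no camera call; for the wrist camera it gives the pose at the moment of the call.
- job_done(): hands the job in; it is judged then, once.
Trained networks look in the newest picture that a camera, given by its name, has taken for a name from the list of things; names that differ only in an ending like _2 or _b are one class to them, and where a whole thing is asked for, a point or a joint stands for the part that bears it (a point fixed in the world has none). Each returns a list of dicts, best first, with "score" (0 to 1); they miss things now and then, are a little off and sometimes report something else, mostly with a low value. They report only what shows in the picture. A call takes as long as a camera call. They do not tell look-alikes from the thing itself.
- recognise(name, camera): "xyz" ([x, y, z] in m, in the coordinates of the camera as it stood for that picture, good to about 4 mm: the middle of the surface that is visible of it).
- cut_out(name, camera): "mask" (420x560 bool, what is visible of it).
- mark_of(name, camera): "xyz" ([x, y, z] in m, in the coordinates of the camera as it stood for that picture, good to about 4 mm: a listed point, or the origin of a listed thing).
The state is a dict: "time": time; "q": joint angles; "qd": joint speeds; "joint_efforts": joint torques, N m; "ee_pos": TCP position; "tcp_rot": TCP orientation; "wrist_force": force on the tool from outside, world axes, zero at the start; "torque": the same for the moment, N m; "opening": finger opening in m; "grasp_force": force on a finger pad.
Only numpy, scipy, OpenCV 4.12 (cv2) and the standard library are available. Lean on these libraries where they do the work, as an engineer would, in place of code of your own. Each camera call takes 0.05 s, during which the arm holds its last target. There are 200 camera calls.

## Working session

There is one attempt and no reset: what is moved stays moved. The work goes in short steps, Python scripts to look and compute and a tool call to move; the robot and the scene stay as the last step left them, time stands still between calls to the robot, and variables do not carry over. Pictures are saved under pics/ and viewed, at most 14 in all, crops included, and the job is handed in when it is done.

Besides the shell and the picture viewer there is one more tool, called as name(argument=value, ...) on one line, values as JSON. servo_tool: Moves the arm, as the interface text tells. Its arguments: {"type":"object","properties":{"moves":{"type":"array"},"force":{"type":"number"}},"required":["moves"]}

```bash
ls; mkdir -p pics
cat > h.py <<'E'
import numpy as np, cv2
from workcell import *
from scipy.spatial.transform import Rotation as Ro
def shot(c,f=None):
    cal=calibration(c); p,d=camera(c)
    if f: cv2.imwrite('pics/'+f,p[:,:,::-1])
    return p,d,cal
def w(cal,x): return np.array(cal['R']).T@(np.array(x)-np.array(cal['t']))
def px(cal,X):
    r,_=cv2.Rodrigues(np.array(cal['R'])); return cv2.projectPoints(np.array([X],float),r,np.array(cal['t'],float),np.array(cal['camera_matrix']),np.array(cal['dist']))[0].ravel().round()
def dep(cal,d,u,v):
    n=cv2.undistortPoints(np.array([[[u,v]]],float),np.array(cal['camera_matrix']),np.array(cal['dist'])).ravel()
    return w(cal,np.array([n[0],n[1],1])*d[int(v),int(u)])
def marks(c,cal,names,fn=mark_of,n=6):
    for k in names:
        for r in fn(k,c)[:n]:
            X=w(cal,r['xyz']); print(k,c,round(r['score'],2),X.round(3),px(cal,X))
def st():
    o=get_obs(); print({k:np.round(o[k],3).tolist() for k in ['time','q','ee_pos','tcp_rot','wrist_force','opening','grasp_force']})
E
python3 - <<'E'
from h import *
st(); print(grasp_offset)
for c in ['scene','top']:
    p,d,cal=shot(c,c+'0.png'); 
    marks(c,cal,['pot1','incubator','drawer_floor','drawer_front','mast_grip','mast_ring','marker_tip','bezel_grip','zero_mark','needle_tip'])
st()
E
```

```text
pics
{'time': 0.0, 'q': [-69.213, 5.009, 10.034, 95.099, 0.001, 90.002], 'ee_pos': [0.195, -0.514, 0.231], 'tcp_rot': [-179.926, -0.001, 20.785], 'wrist_force': [-0.394, -0.859, 0.417], 'opening': 0.086, 'grasp_force': 0.0}
0.0187
pot1 scene 0.92 [ 0.412 -0.422  0.004] [126. 278.]
pot1 scene 0.83 [0.473 0.242 0.002] [329. 207.]
pot1 scene 0.81 [ 0.414 -0.313  0.002] [163. 263.]
pot1 scene 0.72 [ 0.418 -0.511  0.001] [ 96. 292.]
pot1 scene 0.69 [ 0.457 -0.229 -0.001] [197. 261.]
pot1 scene 0.65 [ 0.513 -0.364  0.001] [161. 293.]
incubator scene 0.58 [ 0.706 -0.015  0.003] [309. 284.]
drawer_front scene 0.59 [ 0.521 -0.026  0.049] [269. 235.]
mast_grip scene 0.6 [ 0.662 -0.108  0.243] [272. 219.]
mast_ring scene 0.77 [ 0.668 -0.112  0.214] [272. 231.]
mast_ring scene 0.25 [ 0.595  0.455 -0.004] [402. 206.]
marker_tip scene 0.59 [ 0.728 -0.092  0.252] [294. 229.]
bezel_grip scene 0.54 [0.668 0.061 0.126] [326. 232.]
bezel_grip scene 0.24 [ 0.631 -0.316  0.001] [197. 314.]
zero_mark scene 0.82 [0.68  0.073 0.148] [333. 227.]
pot1 top 0.76 [ 0.363 -0.213  0.001] [342. 266.]
pot1 top 0.74 
[... 223 characters left out ...]
36.]
incubator top 0.81 [ 0.704 -0.017  0.005] [277. 163.]
incubator top 0.45 [0.659 0.057 0.123] [253. 168.]
drawer_floor top 0.72 [ 0.597 -0.024  0.01 ] [280. 195.]
drawer_front top 0.97 [ 0.526 -0.032  0.04 ] [283. 215.]
mast_grip top 0.49 [ 0.66  -0.115  0.238] [311. 155.]
mast_ring top 0.66 [ 0.657 -0.114  0.212] [311. 158.]
marker_tip top 0.44 [ 0.726 -0.093  0.25 ] [303. 131.]
bezel_grip top 0.78 [0.661 0.054 0.126] [254. 167.]
zero_mark top 0.83 [0.672 0.071 0.136] [248. 162.]
{'time': 1.1, 'q': [-69.214, 4.979, 10.079, 95.1, -0.001, 90.0], 'ee_pos': [0.195, -0.514, 0.231], 'tcp_rot': [180.0, 0.001, 20.786], 'wrist_force': [0.446, -0.26, -0.789], 'opening': 0.085, 'grasp_force': 0.0}
```

```bash
cd pics
python3 - <<'E'
import cv2
a=cv2.imread('top0.png')[100:320,150:510]
cv2.imwrite('top0c.png',cv2.resize(a,None,fx=2.2,fy=2.2,interpolation=cv2.INTER_CUBIC))
E
```

```text
(no output)
```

View pics/top0c.png

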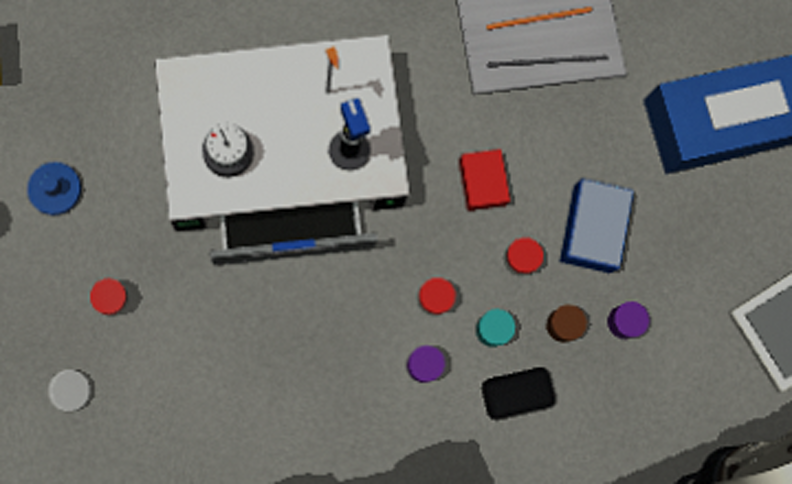

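View pics/scene0.png

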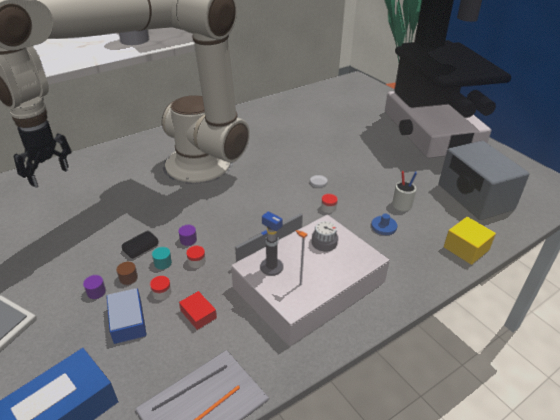

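The red-capped candidates, in crop pixels, are (108,296), (437,296) and (525,255). The look-alikes are turquoise (497,327), brown (568,323), and purple (630,320) and (428,363). The red box at (485,180) is the psu. So there are three pots: A at (0.47,0.24), B at (0.459,-0.232) and C at (0.515,-0.364). The mast is on the right and the gauge on the left.

```bash
cat >> h.py <<'E'
def plan(pos,yaw,P=None,Y=None,vmax=.045,wmax=8.0,rp=(180,0)):
    o=get_obs(); P=np.array(o['ee_pos'] if P is None else P); 
    R=Ro.from_euler('xyz',o['tcp_rot'] if Y is None else [180,0,Y],degrees=True)
    R2=Ro.from_euler('xyz',[rp[0],rp[1],yaw],degrees=True)
    rel=R.inv()*R2; p=R.inv().apply(np.array(pos)-P); a=rel.as_rotvec(degrees=True)
    N=max(1,int(np.ceil(max(np.linalg.norm(p)/vmax,np.linalg.norm(a)/wmax))))
    r=Ro.from_rotvec(a/N,degrees=True); S=sum(np.linalg.matrix_power(r.as_matrix(),k) for k in range(N))
    print('plan N',N,'turn',(a/N).round(2),'shift',np.linalg.solve(S,p).round(4))
E
python3 - <<'E'
from h import *
plan([.48,-.03,.26],94)
E
```

```text
plan N 13 turn [-0.    0.   -5.63] shift [ 0.0461 -0.004  -0.0022]
```

servo_tool(moves=[[[0,0,-5.6],[0.046,-0.004,-0.002],45],[[0,0,-5.6],[0.046,-0.004,-0.002],45],[[0,0,-5.6],[0.046,-0.004,-0.002],45],[[0,0,-5.6],[0.046,-0.004,-0.002],45],[[0,0,-5.6],[0.046,-0.004,-0.002],45],[[0,0,-5.6],[0.046,-0.004,-0.002],45],[[0,0,-5.6],[0.046,-0.004,-0.002],45],[[0,0,-5.6],[0.046,-0.004,-0.002],45],[[0,0,-5.6],[0.046,-0.004,-0.002],45],[[0,0,-5.6],[0.046,-0.004,-0.002],45],[[0,0,-5.6],[0.046,-0.004,-0.002],45],[[0,0,-5.6],[0.046,-0.004,-0.002],45]])

```text
time: 2.3
ee_pos: [0.4837, -0.0759, 0.2552]
tcp_rot: [180.0, -0.0, 88.2]
wrist_force: [0.7, 0.2, 0.5]
opening: 0.0385
grasp_force: 0.0
```

Run:
```python
from h import *
st()
p,d,cal=shot('wrist','w1.png'); print(cal['t'],np.array(cal['R']).round(2).tolist(), w(cal,[0,0,0]))
marks('wrist',cal,['drawer_floor','drawer_front','incubator','pot1','mast_grip','mast_ring','marker_tip','bezel_grip','zero_mark','needle_tip'])
```

```text
{'time': 2.3, 'q': [-8.915, -2.703, 4.954, 97.648, 0.002, 82.865], 'ee_pos': [0.484, -0.076, 0.255], 'tcp_rot': [179.991, -0.001, 88.22], 'wrist_force': [0.659, 0.236, 0.523], 'opening': 0.038, 'grasp_force': 0.0}
[-0.48628291 -0.10654561  0.38254339] [[1.0, -0.03, 0.0], [-0.03, -0.95, 0.32], [-0.01, -0.32, -0.95]] [0.48628347 0.00813946 0.39701966]
drawer_floor wrist 0.76 [ 0.597 -0.025  0.01 ] [375. 122.]
drawer_front wrist 0.81 [ 0.525 -0.033  0.04 ] [317. 133.]
drawer_front wrist 0.26 [ 0.514 -0.363 -0.003] [305. 345.]
incubator wrist 0.82 [ 0.704 -0.016 -0.001] [461. 110.]
pot1 wrist 0.96 [ 0.416 -0.318  0.001] [241. 324.]
pot1 wrist 0.66 [ 0.515 -0.365 -0.002] [306. 346.]
pot1 wrist 0.61 [ 0.364 -0.213 -0.001] [199. 263.]
pot1 wrist 0.6 [ 0.462 -0.232  0.002] [269. 275.]
pot1 wrist 0.46 [ 0.415 -0.419  0.001] [245. 375.]
mast_grip wrist 0.22 [ 0.6   -0.022  0.012] [379. 119.]
mast_ring wrist 0.83 [ 0.666 -0.113  0.213] [551. 277.]
mast_ring wrist 0.43 [ 0.462 -0.231  0.001] [269. 274.]
bezel_grip wrist 0.66 [0.666 0.061 0.127] [514.  17.]
bezel_grip wrist 0.28 [ 0.459 -0.23   0.002] [266. 273.]
needle_tip wrist 0.58 [0.683 0.07  0.142] [554.  -2.]
needle_tip wrist 0.28 [ 0.525 -0.032  0.043] [318. 132.]
```

View pics/w1.png

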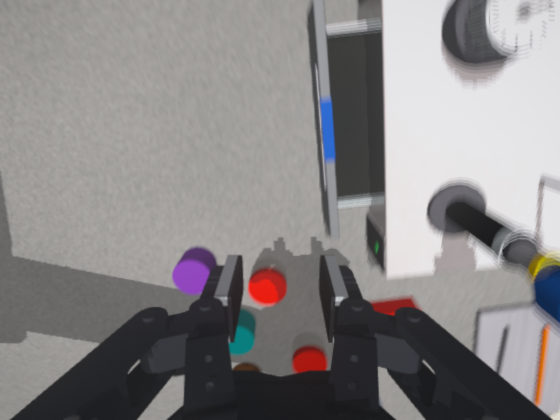

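The wrist view shows the panel with its blue strip at (326,130). The pots are as seen before: red at (267,285) and (309,358), purple at (194,270).

```bash
cat >> h.py <<'E'
def cloud(cal,d):
    h,wd=d.shape; u,v=np.meshgrid(np.arange(wd),np.arange(h)); 
    n=cv2.undistortPoints(np.stack([u,v],-1).reshape(-1,1,2).astype(float),np.array(cal['camera_matrix']),np.array(cal['dist'])).reshape(h,wd,2)
    X=np.dstack([n,np.ones((h,wd))])*d[...,None]
    return (X-np.array(cal['t']))@np.array(cal['R'])
E
python3 - <<'E'
from h import *
p,d,cal=shot('wrist'); W=cloud(cal,d); q=p.astype(int)
b=(q[...,2]>q[...,0]+60)&(W[...,2]>.06)&(W[...,2]<.1)&(W[...,0]<.57)
print(b.sum(),np.median(W[b],0),W[b].min(0),W[b].max(0))
m=(W[...,2]>.07)&(W[...,2]<.083)&(W[...,0]<.56)&(W[...,0]>.48)&(W[...,1]>-.18)
M=W[m];M=M[M[:,2]>.074]; f=np.polyfit(M[:,1],M[:,0],1); print(len(M),f,np.degrees(np.arctan(-f[0])),M.min(0),M.max(0))
h=(W[...,2]>.08)&(W[...,2]<.09)&(W[...,0]>.57); H=W[h]
y=np.linspace(-.13,.08,15); e=[H[abs(H[:,1]-k)<.004][:,0].min() for k in y]; print(np.polyfit(y,e,1))
E
```

```text
686 [ 0.53160194 -0.02911285  0.07757292] [ 0.52397591 -0.06018847  0.07566716] [ 5.39095710e-01 -9.21222606e-05  7.95496280e-02]
2584 [-0.07575519  0.52906849] 4.332177856143077 [ 0.51803055 -0.14783467  0.07404623] [0.5452919  0.08375617 0.07972355]
[-0.07760489  0.58287488]
```

Run:
```python
from h import *
plan([.5315,-.03,.13],94.4); plan([.5315,-.03,.055],94.4,[.5315,-.03,.13],94.4)
```

```text
plan N 4 turn [-0.   -0.   -1.63] shift [0.0121 0.0121 0.0313]
plan N 2 turn [0. 0. 0.] shift [ 0.     -0.      0.0375]
```

servo_tool(moves=[[[0,0,-1.6],[0.012,0.012,0.031],45],[[0,0,-1.6],[0.012,0.012,0.031],45],[[0,0,-1.6],[0.012,0.012,0.031],45],[[0,0,-1.5],[0.012,0.012,0.031],45],[[0,0,0],[0,0,0],45],[[0,0,0],[0,0,0.038],45],[[0,0,0],[0,0,0.037],45],[[0,0,0],[0,0,0],45]])

```text
time: 3.7
ee_pos: [0.5285, -0.03, 0.0531]
tcp_rot: [-179.6, -0.0, 94.2]
wrist_force: [-0.8, -0.1, 0.2]
opening: 0.0382
grasp_force: 0.0
```

servo_tool(moves=[[[0,0,0],[0,0,0],0],[[0,0,0],[0,0,0],0],[[0,0,0],[0,0,0],0],[[0,0,0],[0,0,0],0],[[0,0,0],[0,0,0],0],[[0,0,0],[0,0,0],0]], force=40)

```text
time: 4.3
ee_pos: [0.5325, -0.0298, 0.0593]
tcp_rot: [179.8, 0.1, 94.3]
wrist_force: [-1.6, -1.9, 6.8]
opening: 0.009
grasp_force: 41.6
```

servo_tool(moves=[[[0,0,0],[0,-0.011,0],0],[[0,0,0],[0,-0.012,0],0],[[0,0,0],[0,-0.012,0],0],[[0,0,0],[0,-0.012,0],0],[[0,0,0],[0,-0.012,0],0],[[0,0,0],[0,-0.012,0],0],[[0,0,0],[0,-0.01,0],0],[[0,0,0],[0,-0.006,0],0],[[0,0,0],[0,0,0],0],[[0,0,0],[0,0,0],0]])

```text
time: 5.3
ee_pos: [0.4456, -0.0367, 0.0593]
tcp_rot: [179.7, 0.1, 94.3]
wrist_force: [-2.7, -4.6, 10.2]
opening: 0.0096
grasp_force: 42.1
```

servo_tool(moves=[[[0,0,0],[0,-0.005,0],0],[[0,0,0],[0,-0.003,0],0],[[0,0,0],[0,-0.003,0],0],[[0,0,0],[0,-0.002,0],0],[[0,0,0],[0,0,0],0],[[0,0,0],[0,0,0],0]])

```text
time: 5.9
ee_pos: [0.4448, -0.0368, 0.0596]
tcp_rot: [178.4, 0.1, 94.3]
wrist_force: [71.5, 2.2, -40.5]
opening: 0.009
grasp_force: 43.1
```

servo_tool(moves=[[[0,0,0],[0,0.008,0],0],[[0,0,0],[0,0.003,0],0],[[0,0,0],[0,0,0],0],[[0,0,0],[0,0,0],40],[[0,0,0],[0,0,0],40],[[0,0,0],[0,0,0],40],[[0,0,0],[0,0,-0.03],40],[[0,0,0],[0,0,-0.05],40],[[0,0,0],[0,0,-0.05],100],[[0,0,0],[0,0,-0.03],100],[[0,0,0],[0,0,0],100]])

```text
time: 7.0
ee_pos: [0.4436, -0.0362, 0.221]
tcp_rot: [179.6, 0.1, 94.3]
wrist_force: [-0.1, 0.5, -0.9]
opening: 0.0759
grasp_force: 0.0
```

Run:
```python
from h import *
st()
p,d,cal=shot('wrist','w2.png'); W=cloud(cal,d); q=p.astype(int)
b=(q[...,2]>q[...,0]+60)&(W[...,2]>.06)&(W[...,2]<.1)&(W[...,0]<.57)
print(b.sum(),np.median(W[b],0))
marks('wrist',cal,['drawer_floor','drawer_front','incubator','pot1'])
p,d,cal=shot('top'); marks('top',cal,['pot1','drawer_floor'],n=7)
```

```text
{'time': 7.0, 'q': [-4.662, -9.881, -5.416, 94.093, 0.005, 81.053], 'ee_pos': [0.444, -0.036, 0.221], 'tcp_rot': [179.631, 0.053, 94.284], 'wrist_force': [-0.079, 0.532, -0.877], 'opening': 0.076, 'grasp_force': 0.0}
701 [ 0.44520375 -0.03449108  0.07752405]
drawer_floor wrist 0.65 [ 0.513 -0.03   0.011] [341. 172.]
drawer_floor wrist 0.51 [ 0.71  -0.017 -0.002] [504. 171.]
drawer_front wrist 0.9 [ 0.443 -0.039  0.039] [278. 182.]
incubator wrist 0.75 [ 0.707 -0.017  0.001] [503. 171.]
pot1 wrist 0.95 [ 0.362 -0.216 -0.002] [209. 297.]
pot1 wrist 0.92 [ 0.457 -0.229  0.003] [279. 312.]
pot1 wrist 0.7 [ 0.415 -0.315 -0.002] [245. 356.]
pot1 top 0.77 [0.467 0.237 0.002] [200. 237.]
pot1 top 0.76 [ 0.459 -0.235  0.005] [347. 235.]
pot1 top 0.74 [ 0.363 -0.213  0.001] [342. 266.]
pot1 top 0.69 [ 0.411 -0.319  0.   ] [374. 249.]
pot1 top 0.67 [ 0.42  -0.514  0.001] [433. 245.]
pot1 top 0.58 [ 0.515 -0.362  0.003] [385. 217.]
pot1 top 0.56 [ 0.413 -0.421  0.003] [406. 248.]
drawer_floor top 0.48 [0.342 0.293 0.002] [183. 277.]
drawer_floor top 0.42 [0.677 0.072 0.137] [248. 161.]
```

Run:
```python
from h import *
plan([.459,-.232,.15],94.4)
```

```text
plan N 5 turn [-0.02 -0.   -0.02] shift [-0.0393  0.0005  0.0131]
```

servo_tool(moves=[[[0,0,0],[-0.039,0.0005,0.013],78],[[0,0,0],[-0.039,0.0005,0.013],78],[[0,0,0],[-0.039,0.0005,0.013],78],[[0,0,0],[-0.039,0.0005,0.013],78],[[0,0,0],[-0.039,0.0005,0.013],78],[[0,0,0],[0,0,0],78],[[0,0,0],[0,0,0],78]])

```text
time: 8.1
ee_pos: [0.4588, -0.2307, 0.1503]
tcp_rot: [-179.9, -0.1, 94.2]
wrist_force: [-0.3, 0.2, 0.6]
opening: 0.0664
grasp_force: 0.0
```

```bash
cat >> h.py <<'E'
def pots(c='wrist',f=None):
    p,d,cal=shot(c,f); W=cloud(cal,d); hsv=cv2.cvtColor(p,cv2.COLOR_RGB2HSV)
    m=((hsv[...,0]<8)|(hsv[...,0]>172))&(hsv[...,1]>150)&(hsv[...,2]>80)&(abs(W[...,2]-.04)<.006 if c=='wrist' else True)
    n,l,s,cc=cv2.connectedComponentsWithStats(m.astype(np.uint8))
    for i in range(1,n):
        if s[i,4]>(150 if c=='wrist' else 40): 
            q=W[l==i]; print(c,'red',s[i,4],'mid of extent',((np.percentile(q,1,0)+np.percentile(q,99,0))/2).round(4),np.ptp(q,axis=0).round(3),cc[i].round())
E
python3 - <<'E'
from h import *
st(); pots('wrist','w3.png'); cal=calibration('wrist'); marks('wrist',cal,['pot1'])
plan([.459,-.232,.011],94.4)
import cv2; cv2.imwrite('pics/w3c.png',cv2.imread('pics/w3.png')[120:420,130:430])
E
```

```text
{'time': 8.1, 'q': [-26.707, -0.76, -4.794, 86.093, 0.012, 59.111], 'ee_pos': [0.459, -0.231, 0.15], 'tcp_rot': [-179.897, -0.075, 94.182], 'wrist_force': [-0.291, 0.167, 0.576], 'opening': 0.066, 'grasp_force': 0.0}
wrist red 2742 mid of extent [ 0.4601 -0.2325  0.0388] [0.05  0.05  0.008] [282. 202.]
wrist red 2640 mid of extent [ 0.6316 -0.3131  0.0349] [0.083 0.064 0.003] [456. 293.]
wrist red 1862 mid of extent [ 0.5142 -0.3626  0.0378] [0.05  0.053 0.007] [328. 332.]
pot1 wrist 0.91 [ 0.459 -0.233  0.003] [280. 191.]
pot1 wrist 0.85 [ 0.516 -0.363 -0.003] [324. 306.]
pot1 wrist 0.76 [ 0.419 -0.314 -0.   ] [236. 262.]
pot1 wrist 0.74 [ 0.364 -0.215 -0.002] [180. 164.]
pot1 wrist 0.57 [ 0.415 -0.418  0.001] [230. 343.]
plan N 4 turn [-0.   -0.   -0.02] shift [-0.0006 -0.0001  0.0351]
```

View pics/w3c.png

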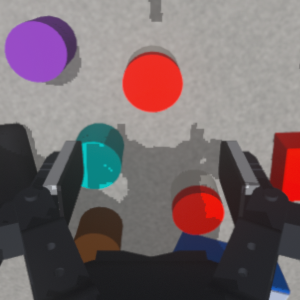

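The crop shows red pot B at (152,82), clear of the purple (40,50) and turquoise (95,160) look-alikes. I'm descending on B.

servo_tool(moves=[[[0,0,0],[-0.001,0.001,0.035],78],[[0,0,0],[-0.001,0,0.035],78],[[0,0,0],[0,0,0.035],78],[[0,0,0],[0,0,0.034],78],[[0,0,0],[0,0,0],0],[[0,0,0],[0,0,0],0],[[0,0,0],[0,0,0],0],[[0,0,0],[0,0,0],0],[[0,0,0],[0,0,0],0]], force=35)

```text
time: 9.1
ee_pos: [0.4614, -0.2326, 0.0137]
tcp_rot: [179.9, 0.1, 94.3]
wrist_force: [-0.6, 0.4, -0.6]
opening: 0.0489
grasp_force: 38.1
```

Run:
```python
from h import *
a=get_obs()['ee_pos']; b=[a[0],a[1],.15]; print(a)
plan(b,94.4); plan([.519,-.093,.1],94.4,b,94.2); plan([.519,-.093,a[2]+.0125],94.4,[.519,-.093,.1],94.4)
```

```text
[ 0.46135243 -0.23256617  0.01368986]
plan N 4 turn [ 0.03  0.02 -0.03] shift [-0.      0.     -0.0341]
plan N 4 turn [ 0.    0.   -0.05] shift [0.0337 0.017  0.0125]
plan N 2 turn [0. 0. 0.] shift [ 0.     -0.      0.0369]
```

servo_tool(moves=[[[0,0,0],[0,0,-0.034],0],[[0,0,0],[0,0,-0.034],0],[[0,0,0],[0,0,-0.034],0],[[0,0,0],[0,0,-0.034],0],[[0,0,0],[0.034,0.017,0],0],[[0,0,0],[0.034,0.017,0],0],[[0,0,0],[0.034,0.017,0],0],[[0,0,0],[0.033,0.017,0.01],0],[[0,0,0],[0,0,0.04],0],[[0,0,0],[0,0,0],0],[[0,0,0],[0,0,0],0]])

```text
time: 10.2
ee_pos: [0.5178, -0.0927, 0.0988]
tcp_rot: [-179.9, -0.0, 94.3]
wrist_force: [-0.1, -0.4, -0.5]
opening: 0.049
grasp_force: 38.4
```

Run:
```python
from h import *
st(); plan([.519,-.093,.0265],94.4);
```

```text
{'time': 10.2, 'q': [-10.148, 1.234, -8.47, 80.355, -0.007, 75.571], 'ee_pos': [0.518, -0.093, 0.099], 'tcp_rot': [-179.941, -0.008, 94.281], 'wrist_force': [-0.109, -0.424, -0.548], 'opening': 0.049, 'grasp_force': 38.392}
plan N 2 turn [-0.03 -0.   -0.06] shift [-0.0002  0.0006  0.0362]
```

Next I lower the pot, open to about 62 mm, and lift straight up.

servo_tool(moves=[[[0,0,0],[0,0.001,0.035],0],[[0,0,0],[0,0,0.025],0],[[0,0,0],[0,0,0.0125],0],[[0,0,0],[0,0,0],0],[[0,0,0],[0,0,0],0]])

```text
time: 10.7
ee_pos: [0.5201, -0.0931, 0.0276]
tcp_rot: [179.9, 0.0, 94.2]
wrist_force: [0.3, 0.3, 0.0]
opening: 0.0486
grasp_force: 38.4
```

servo_tool(moves=[[[0,0,0],[0,0,0],74],[[0,0,0],[0,0,0],74],[[0,0,0],[0,0,0],74],[[0,0,0],[0,0,-0.02],74],[[0,0,0],[0,0,-0.04],74],[[0,0,0],[0,0,-0.05],74],[[0,0,0],[0,0,-0.03],78]])

```text
time: 11.4
ee_pos: [0.5199, -0.0925, 0.1699]
tcp_rot: [179.8, 0.1, 94.3]
wrist_force: [0.5, -0.6, -1.1]
opening: 0.0669
grasp_force: 0.0
```

Run:
```python
from h import *
st(); pots('wrist'); plan([.5145,-.363,.15],94.4)
```

```text
{'time': 11.4, 'q': [-10.093, 0.924, -0.95, 87.91, 0.0, 75.613], 'ee_pos': [0.52, -0.093, 0.17], 'tcp_rot': [179.79, 0.053, 94.293], 'wrist_force': [0.529, -0.551, -1.062], 'opening': 0.067, 'grasp_force': 0.0}
plan N 7 turn [ 0.07  0.02 -0.02] shift [-0.0384 -0.0039  0.0035]
```

servo_tool(moves=[[[0,0,0],[-0.039,-0.004,0.003],78],[[0,0,0],[-0.039,-0.004,0.003],78],[[0,0,0],[-0.039,-0.004,0.003],78],[[0,0,0],[-0.039,-0.004,0.003],78],[[0,0,0],[-0.038,-0.004,0.003],78],[[0,0,0],[-0.038,-0.004,0.003],78],[[0,0,0],[-0.038,-0.004,0.003],78],[[0,0,0],[0,0,0],78]])

```text
time: 12.25
ee_pos: [0.5106, -0.3675, 0.1434]
tcp_rot: [-179.9, 0.0, 94.1]
wrist_force: [-0.1, 1.0, -0.8]
opening: 0.0669
grasp_force: 0.0
```

Run:
```python
from h import *
st(); pots('wrist'); pots('top'); plan([.5145,-.363,.011],94.4)
```

```text
{'time': 12.25, 'q': [-35.725, 15.105, 11.911, 86.849, -0.045, 50.192], 'ee_pos': [0.511, -0.368, 0.143], 'tcp_rot': [-179.938, 0.007, 94.083], 'wrist_force': [-0.119, 0.96, -0.783], 'opening': 0.067, 'grasp_force': 0.0}
wrist red 4865 mid of extent [ 0.6313 -0.3138  0.035 ] [0.083 0.066 0.003] [440. 146.]
wrist red 2908 mid of extent [ 0.5146 -0.3628  0.0386] [0.049 0.05  0.008] [286. 198.]
top red 455 mid of extent [ 0.6293 -0.316   0.024 ] [0.438 0.334 1.644] [370. 181.]
top red 221 mid of extent [ 0.5197 -0.097   0.0363] [0.305 0.102 1.629] [304. 215.]
top red 205 mid of extent [0.4703 0.2365 0.0404] [0.048 0.051 0.045] [199. 234.]
plan N 3 turn [-0.01 -0.01 -0.07] shift [0.0004 0.0012 0.0444]
```

servo_tool(moves=[[[0,0,0],[0.001,0.0025,0.034],78],[[0,0,0],[0,0.001,0.034],78],[[0,0,0],[0,0,0.034],78],[[0,0,0],[0,0,0.031],78],[[0,0,0],[0,0,0],0],[[0,0,0],[0,0,0],0],[[0,0,0],[0,0,0],0],[[0,0,0],[0,0,0],0],[[0,0,0],[0,0,0],0]])

```text
time: 13.25
ee_pos: [0.5156, -0.363, 0.0133]
tcp_rot: [179.9, 0.1, 94.3]
wrist_force: [-0.2, -0.6, -0.2]
opening: 0.0489
grasp_force: 38.2
```

Run:
```python
from h import *
st(); a=get_obs()['ee_pos']; b=[a[0],a[1],.15]
plan([.514,-.0295,.15],94.4,b);
```

```text
{'time': 13.25, 'q': [-35.143, 17.081, -0.126, 72.672, -0.001, 50.567], 'ee_pos': [0.516, -0.363, 0.013], 'tcp_rot': [179.907, 0.078, 94.29], 'wrist_force': [-0.247, -0.647, -0.212], 'opening': 0.049, 'grasp_force': 38.177}
plan N 8 turn [ 0.01  0.01 -0.01] shift [ 0.0416  0.003  -0.    ]
```

servo_tool(moves=[[[0,0,0],[0,0,-0.045],0],[[0,0,0],[0,0,-0.045],0],[[0,0,0],[0,0,-0.045],0],[[0,0,0],[0.042,0.003,0],0],[[0,0,0],[0.042,0.003,0],0],[[0,0,0],[0.042,0.003,0],0],[[0,0,0],[0.042,0.003,0],0],[[0,0,0],[0.042,0.003,0],0],[[0,0,0],[0.041,0.003,0],0],[[0,0,0],[0.041,0.003,0],0],[[0,0,0],[0.041,0.003,0],0]])

```text
time: 14.35
ee_pos: [0.5139, -0.0272, 0.1477]
tcp_rot: [179.9, 0.0, 94.3]
wrist_force: [0.9, -0.6, -0.3]
opening: 0.0488
grasp_force: 38.4
```

servo_tool(moves=[[[0,0,0],[0,0,0.03],0],[[0,0,0],[0,0,0],0],[[0,0,0],[0,0,0],0]])

```text
time: 14.65
ee_pos: [0.5137, -0.029, 0.1173]
tcp_rot: [-180.0, 0.0, 94.3]
wrist_force: [0.9, 0.7, -0.4]
opening: 0.0489
grasp_force: 38.4
```

Run:
```python
from h import *
st(); plan([.514,-.0295,.0265],94.4,vmax=.035)
```

```text
{'time': 14.65, 'q': [-3.222, -0.572, -8.245, 82.356, -0.007, 82.5], 'ee_pos': [0.514, -0.029, 0.117], 'tcp_rot': [-179.97, 0.003, 94.277], 'wrist_force': [0.904, 0.739, -0.35], 'opening': 0.049, 'grasp_force': 38.389}
plan N 3 turn [-0.01  0.   -0.04] shift [-0.0002  0.0001  0.0303]
```

servo_tool(moves=[[[0,0,0],[0,0,0.035],0],[[0,0,0],[0,0,0.035],0],[[0,0,0],[0,0,0.02],0],[[0,0,0],[0,0,0],0],[[0,0,0],[0,0,0],74],[[0,0,0],[0,0,0],74],[[0,0,0],[0,0,0],74],[[0,0,0],[0,0,-0.02],74],[[0,0,0],[0,0,-0.04],74],[[0,0,0],[0,0,-0.05],74],[[0,0,0],[0,0,-0.03],78]])

```text
time: 15.75
ee_pos: [0.5149, -0.0288, 0.1716]
tcp_rot: [179.7, 0.0, 94.3]
wrist_force: [0.7, 0.2, -0.7]
opening: 0.0666
grasp_force: 0.0
```

Run:
```python
from h import *
pots('top');st(); plan([.470,.24,.15],94.4)
```

```text
top red 446 mid of extent [ 0.6312 -0.3156  0.0232] [0.44  0.334 1.645] [370. 181.]
top red 57 mid of extent [ 0.4765 -0.098   0.3306] [0.131 0.049 0.582] [309. 216.]
top red 204 mid of extent [0.47   0.2365 0.0403] [0.251 0.283 1.639] [199. 234.]
{'time': 15.8, 'q': [-3.196, -0.93, -2.163, 88.193, -0.0, 82.514], 'ee_pos': [0.516, -0.029, 0.176], 'tcp_rot': [179.431, 0.075, 94.29], 'wrist_force': [-1.445, 0.024, 4.338], 'opening': 0.067, 'grasp_force': 0.0}
plan N 7 turn [ 0.08  0.01 -0.02] shift [ 0.0388 -0.0037  0.0036]
```

servo_tool(moves=[[[0,0,0],[0.039,-0.0035,0.003],78],[[0,0,0],[0.039,-0.0035,0.003],78],[[0,0,0],[0.039,-0.0035,0.003],78],[[0,0,0],[0.039,-0.0035,0.003],78],[[0,0,0],[0.039,-0.0035,0.003],78],[[0,0,0],[0.039,-0.0035,0.003],78],[[0,0,0],[0.035,-0.0035,0.003],78],[[0,0,0],[0,0,0],78],[[0,0,0],[0,0,0],78]])

```text
time: 16.7
ee_pos: [0.4693, 0.2383, 0.1462]
tcp_rot: [180.0, 0.0, 94.4]
wrist_force: [-0.6, -1.3, 0.9]
opening: 0.0663
grasp_force: 0.0
```

Run:
```python
from h import *
pots('wrist','w4.png'); st(); plan([.470,.237,.011],94.4)
```

```text
wrist red 2841 mid of extent [0.4726 0.2376 0.0387] [0.05  0.05  0.008] [284. 203.]
{'time': 16.75, 'q': [26.845, 0.818, -3.659, 85.492, -0.013, 112.528], 'ee_pos': [0.47, 0.238, 0.146], 'tcp_rot': [179.967, 0.0, 94.318], 'wrist_force': [0.099, -0.565, -0.153], 'opening': 0.067, 'grasp_force': 0.0}
plan N 4 turn [ 0.01  0.   -0.02] shift [-0.0002  0.0001  0.0338]
```

servo_tool(moves=[[[0,0,0],[-0.001,0.0025,0.034],78],[[0,0,0],[0,0,0.034],78],[[0,0,0],[0,0,0.034],78],[[0,0,0],[0,0,0.033],78],[[0,0,0],[0,0,0],0],[[0,0,0],[0,0,0],0],[[0,0,0],[0,0,0],0],[[0,0,0],[0,0,0],0],[[0,0,0],[0,0,0],0]])

```text
time: 17.65
ee_pos: [0.4728, 0.2372, 0.0122]
tcp_rot: [179.9, -0.0, 94.3]
wrist_force: [-0.5, 1.1, -1.0]
opening: 0.0489
grasp_force: 38.2
```

Run:
```python
from h import *
st(); a=get_obs()['ee_pos']; b=[a[0],a[1],.15]
plan([.509,.0345,.15],94.4,b);
```

```text
{'time': 17.65, 'q': [26.643, 3.628, -15.714, 70.537, -0.002, 112.358], 'ee_pos': [0.473, 0.237, 0.012], 'tcp_rot': [179.888, -0.044, 94.285], 'wrist_force': [-0.533, 1.109, -0.959], 'opening': 0.049, 'grasp_force': 38.153}
plan N 5 turn [ 0.02 -0.01 -0.02] shift [-0.041   0.0042 -0.    ]
```

servo_tool(moves=[[[0,0,0],[0,0,-0.045],0],[[0,0,0],[0,0,-0.045],0],[[0,0,0],[0,0,-0.045],0],[[0,0,0],[-0.041,0.004,0],0],[[0,0,0],[-0.041,0.004,0],0],[[0,0,0],[-0.041,0.004,0],0],[[0,0,0],[-0.041,0.004,0],0],[[0,0,0],[-0.041,0.004,0],0],[[0,0,0],[0,0,0.03],0],[[0,0,0],[0,0,0],0],[[0,0,0],[0,0,0],0]])

```text
time: 18.75
ee_pos: [0.5069, 0.0342, 0.1162]
tcp_rot: [-180.0, -0.0, 94.3]
wrist_force: [-0.8, 0.3, 0.3]
opening: 0.0492
grasp_force: 38.4
```

Run:
```python
from h import *
st(); plan([.509,.0345,.025],94.4,vmax=.035)
```

```text
{'time': 18.75, 'q': [3.857, -1.431, -9.209, 82.265, 0.009, 89.561], 'ee_pos': [0.507, 0.034, 0.116], 'tcp_rot': [-179.957, -0.01, 94.296], 'wrist_force': [-0.805, 0.273, 0.262], 'opening': 0.049, 'grasp_force': 38.441}
plan N 3 turn [-0.01 -0.   -0.03] shift [0.     0.0007 0.0304]
```

servo_tool(moves=[[[0,0,0],[0,0.002,0.035],0],[[0,0,0],[0,0,0.035],0],[[0,0,0],[0,0,0.021],0],[[0,0,0],[0,0,0],0],[[0,0,0],[0,0,0],74],[[0,0,0],[0,0,0],74],[[0,0,0],[0,0,0],74],[[0,0,0],[0,0,-0.02],74],[[0,0,0],[0,0,-0.04],74],[[0,0,0],[0,0,-0.05],74],[[0,0,0],[0,0,-0.04],40],[[0,0,0],[0,0,0],20]])

```text
time: 19.95
ee_pos: [0.5117, 0.0343, 0.1821]
tcp_rot: [179.4, 0.0, 94.3]
wrist_force: [0.1, -0.3, -0.8]
opening: 0.0352
grasp_force: 0.0
```

Run:
```python
from h import *
plan([.40,.05,.19],94.4)
p,d,cal=shot('scene','s5.png'); marks('scene',cal,['pot1'],n=8)
import cv2; cv2.imwrite('pics/s5c.png',cv2.resize(cv2.imread('pics/s5.png')[140:340,60:440],None,fx=2,fy=2))
```

```text
plan N 3 turn [ 0.2   0.   -0.04] shift [ 0.008  -0.0367 -0.0029]
pot1 scene 0.92 [ 0.412 -0.313  0.   ] [163. 263.]
pot1 scene 0.74 [ 0.517 -0.093  0.01 ] [248. 253.]
pot1 scene 0.74 [ 0.513 -0.033  0.013] [265. 243.]
pot1 scene 0.67 [ 0.418 -0.507  0.003] [ 97. 291.]
pot1 scene 0.58 [ 0.418 -0.419  0.004] [128. 278.]
pot1 scene 0.51 [ 0.36  -0.211  0.   ] [187. 240.]
pot1 scene 0.47 [0.507 0.04  0.01 ] [284. 234.]
```

View pics/s5c.png

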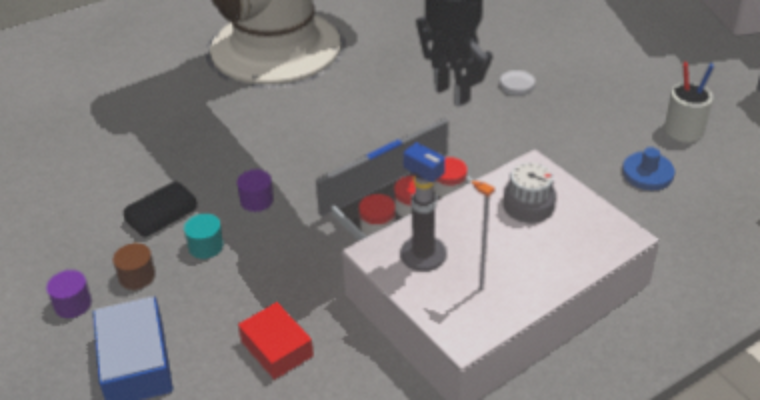

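All three red-capped pots stand in a row in the drawer at crop (377,208), (408,190) and (452,170), and the other things are untouched. Next I push the panel with closed fingers.

servo_tool(moves=[[[0.6,0,0],[-0.013,-0.04,-0.002],0],[[0,0,0],[-0.025,-0.04,0.0],0],[[0,0,0],[-0.025,-0.038,0.0],0],[[0,0,0],[0,0,0.045],0],[[0,0,0],[0,0,0.045],0],[[0,0,0],[0,0,0.045],0],[[0,0,0],[0,0,0],0],[[0,0,0],[0,0,0],0]])

```text
time: 20.85
ee_pos: [0.3943, -0.0376, 0.0429]
tcp_rot: [-179.3, -0.0, 94.3]
wrist_force: [0.3, 0.5, 0.6]
opening: -0.0003
grasp_force: 0.0
```

Run:
```python
from h import *
st(); plan([.4,-.038,.05],94.4)
```

```text
{'time': 20.85, 'q': [-5.37, -15.225, -29.533, 76.387, -0.101, 80.343], 'ee_pos': [0.394, -0.038, 0.043], 'tcp_rot': [-179.298, -0.017, 94.287], 'wrist_force': [0.281, 0.524, 0.593], 'opening': -0.0, 'grasp_force': 0.0}
plan N 1 turn [-0.7  -0.02 -0.11] shift [-0.0009  0.0055 -0.0072]
```

servo_tool(moves=[[[-0.7,0,0],[0,0.018,-0.005],0],[[0,0,0],[0,0.012,0],0],[[0,0,0],[0,0.009,0],0],[[0,0,0],[0,0.01,0],0],[[0,0,0],[0,0.012,0],0],[[0,0,0],[0,0.012,0],0],[[0,0,0],[0,0.012,0],0],[[0,0,0],[0,0.012,0],0],[[0,0,0],[0,0.012,0],0],[[0,0,0],[0,0.012,0],0],[[0,0,0],[0,0.012,0],0],[[0,0,0],[0,0.01,0],0]])

```text
time: 22.05
ee_pos: [0.5385, -0.0267, 0.0474]
tcp_rot: [179.9, -0.0, 94.3]
wrist_force: [-2.4, 1.2, 1.7]
opening: -0.0001
grasp_force: 1.3
```

servo_tool(moves=[[[0,0,0],[0,0.01,0],0],[[0,0,0],[0,0.008,0],0],[[0,0,0],[0,0.006,0],0],[[0,0,0],[0,0.004,0],0],[[0,0,0],[0,0.002,0],0],[[0,0,0],[0,0,0],0]])

```text
time: 22.65
ee_pos: [0.5679, -0.0248, 0.0478]
tcp_rot: [179.9, 0.0, 94.3]
wrist_force: [-0.4, -0.3, 0.0]
opening: 0.0
grasp_force: 0.0
```

servo_tool(moves=[[[0,0,0],[0,0.002,0],0],[[0,0,0],[0,0.002,0],0],[[0,0,0],[0,0.002,0],0],[[0,0,0],[0,0,0],0],[[0,0,0],[0,0,0],0]])

```text
time: 23.15
ee_pos: [0.5708, -0.0246, 0.0478]
tcp_rot: [-179.8, 0.0, 94.3]
wrist_force: [-17.7, -1.5, 7.9]
opening: -0.0001
grasp_force: 9.0
```

servo_tool(moves=[[[0,0,0],[0,-0.01,0],0],[[0,0,0],[0,-0.03,0],0],[[0,0,0],[0,-0.02,-0.045],0],[[0,0,0],[0,0,-0.05],60],[[0,0,0],[0,0,-0.05],60],[[0,0,0],[0,0,-0.05],60],[[0,0,0],[-0.02,0.03,-0.05],60],[[0,0,0],[-0.03,0.03,-0.05],60],[[0,0,0],[0,0,0],60],[[0,0,0],[0,0,0],60]])

```text
time: 24.15
ee_pos: [0.5635, -0.0641, 0.3206]
tcp_rot: [179.8, 0.0, 94.2]
wrist_force: [-0.6, -0.3, -0.5]
opening: 0.0513
grasp_force: 0.0
```

Run:
```python
from h import *
st()
N=['mast_grip','mast_ring','marker_tip','bezel_grip','zero_mark','needle_tip','drawer_front']
p,d,cal=shot('wrist','w6.png'); marks('wrist',cal,N,n=2)
for c in ['top','scene']:
    p,d,cal=shot(c); marks(c,cal,N,n=1)
```

```text
{'time': 24.15, 'q': [-6.505, 10.529, 26.432, 105.727, 0.023, 79.257], 'ee_pos': [0.563, -0.064, 0.321], 'tcp_rot': [179.823, 0.01, 94.238], 'wrist_force': [-0.609, -0.333, -0.492], 'opening': 0.051, 'grasp_force': 0.0}
mast_grip wrist 0.64 [ 0.663 -0.113  0.24 ] [399. 279.]
mast_ring wrist 0.85 [ 0.666 -0.115  0.21 ] [391. 263.]
mast_ring wrist 0.36 [ 0.584 -0.028  0.041] [298. 135.]
marker_tip wrist 0.84 [ 0.725 -0.096  0.252] [488. 272.]
marker_tip wrist 0.69 [0.683 0.068 0.142] [420.  51.]
bezel_grip wrist 0.79 [0.669 0.058 0.127] [397.  62.]
zero_mark wrist 0.82 [0.677 0.073 0.148] [417.  43.]
needle_tip wrist 0.58 [0.683 0.068 0.143] [421.  51.]
drawer_front wrist 0.79 [ 0.583 -0.027  0.04 ] [297. 134.]
marker_tip top 0.45 [ 0.555 -0.473  0.002] [418. 204.]
bezel_grip top 0.52 [0.662 0.058 0.126] [252. 166.]
zero_mark top 0.59 [0.674 0.072 0.139] [248. 162.]
mast_grip scene 0.52 [ 0.663 -0.109  0.242] [272. 220.]
mast_ring scene 0.77 [ 0.666 -0.11   0.213] [272. 230.]
marker_tip scene 0.5 [ 0.725 -0.092  0.25 ] [293. 229.]
bezel_grip scene 0.88 [0.665 0.06  0.125] [325. 232.]
zero_mark scene 0.81 [0.675 0.075 0.145] [332. 226.]
needle_tip scene 0.72 [ 0.593  0.455 -0.001] [402. 205.]
drawer_front scene 0.49 [ 0.595  0.453 -0.001] [402. 206.]
```

View pics/w6.png

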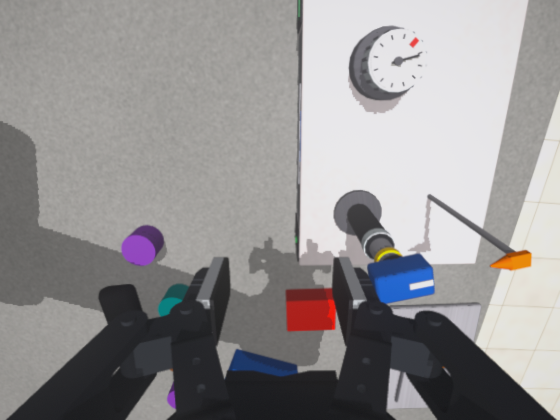

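The drawer panel is now flush with the housing at column 298. The blue grip is at (402,278), the orange tip near (492,264), the red zero mark at (414,42), and the needle tip is near (421,55).

```bash
cat > m.py <<'E'
from h import *
def mast(c='wrist',f=None):
    p,d,cal=shot(c,f); W=cloud(cal,d); hsv=cv2.cvtColor(p,cv2.COLOR_RGB2HSV); Hh,S,V=hsv[...,0],hsv[...,1],hsv[...,2]
    near=(abs(W[...,0]-.69)<.08)&(abs(W[...,1]+.1)<.07)
    y=near&(Hh>20)&(Hh<35)&(S>120)&(W[...,2]>.15)
    o=near&(Hh>7)&(Hh<19)&(S>150)&(W[...,2]>.2)
    b=near&(Hh>100)&(Hh<130)&(S>100)&(W[...,2]>.2)
    pc=lambda q:(len(q),np.percentile(q,[2,50,98],axis=0).round(4).tolist())
    for n,m in [('ring',y),('marker',o),('grip',b)]:
        if m.sum()>15: print(c,n,pc(W[m]))
    if b.sum()>100:
        B=W[b]; zt=np.percentile(B[:,2],95); T=B[B[:,2]>zt-.003]
        r=cv2.minAreaRect((T[:,:2]*1000).astype(np.float32)); print('top z',zt,'rect mm',r)
    if o.sum()>10:
        O=W[o]; D=np.linalg.norm(O[:,:2]-[.663,-.113],axis=1); print('marker nearest',np.median(O[D<np.percentile(D,8)],0).round(4), 'mindist',D.min())
if __name__=='__main__':
    mast('wrist'); mast('scene')
    p,d,cal=shot('wrist'); W=cloud(cal,d); hsv=cv2.cvtColor(p,cv2.COLOR_RGB2HSV)
    r=((hsv[...,0]<8)|(hsv[...,0]>172))&(hsv[...,1]>120)&(W[...,2]>.1); print('zero',r.sum(),np.median(W[r],0))
E
python3 m.py
```

```text
wrist ring (158, [[0.6516, -0.1121, 0.2034], [0.6586, -0.1032, 0.213], [0.6704, -0.1005, 0.2168]])
wrist marker (527, [[0.7308, -0.0925, 0.2458], [0.7452, -0.0863, 0.2502], [0.757, -0.0791, 0.253]])
wrist grip (2324, [[0.6397, -0.1252, 0.231], [0.6601, -0.106, 0.2511], [0.683, -0.095, 0.2529]])
top z 0.25267905146349845 rect mm ((663.6822509765625, -112.31871032714844), (45.59210968017578, 26.60869789123535), 18.16073989868164)
marker nearest [ 0.7319 -0.0909  0.2486] mindist 0.06275017789158736
scene marker (28, [[0.7371, -0.0917, 0.2496], [0.7496, -0.0879, 0.2522], [0.758, -0.0818, 0.2549]])
scene grip (156, [[0.6469, -0.128, 0.2355], [0.6652, -0.1171, 0.2534], [0.6901, -0.0983, 0.2569]])
top z 0.2563032142197023 rect mm ((667.127685546875, -113.06527709960938), (42.96453094482422, 24.77483367919922), 19.678516387939453)
marker nearest [ 0.7375 -0.0901  0.252 ] mindist 0.07706792355773412
zero 71 [0.67510207 0.07254809 0.14082018]
```

Run:
```python
from h import *
plan([.6635,-.1125,.31],18.2)
```

```text
plan N 10 turn [ 0.01 -0.01  7.61] shift [0.0009 0.012  0.0011]
```

servo_tool(moves=[[[0,0,7.6],[0.001,0.012,0.001],55],[[0,0,7.6],[0.001,0.012,0.001],55],[[0,0,7.6],[0.001,0.012,0.001],55],[[0,0,7.6],[0.001,0.012,0.001],55],[[0,0,7.6],[0.001,0.012,0.001],55],[[0,0,7.6],[0.001,0.012,0.001],55],[[0,0,7.6],[0.001,0.012,0.001],55],[[0,0,7.6],[0.001,0.012,0.001],55],[[0,0,7.6],[0.001,0.012,0.001],55],[[0,0,7.6],[0.001,0.012,0.001],55],[[0,0,0],[0,0,0],55],[[0,0,0],[0,0,0],55]])

```text
time: 26.7
ee_pos: [0.6638, -0.1111, 0.3104]
tcp_rot: [180.0, -0.1, 18.5]
wrist_force: [-0.5, 0.1, 1.1]
opening: 0.047
grasp_force: 0.0
```

Run:
```python
from h import *
from m import mast
mast('wrist','w7.png'); st(); plan([.6635,-.1125,.225],18.2)
```

```text
wrist marker (728, [[0.7324, -0.0929, 0.2486], [0.7468, -0.0876, 0.2504], [0.7572, -0.0805, 0.2532]])
wrist grip (2260, [[0.6437, -0.128, 0.2352], [0.6667, -0.1125, 0.2517], [0.6887, -0.0964, 0.2534]])
top z 0.2528914046399195 rect mm ((687.4921875, -103.25643920898438), (92.2767562866211, 73.35275268554688), 56.963218688964844)
marker nearest [ 0.7339 -0.0914  0.2495] mindist 0.07003119588419399
{'time': 26.75, 'q': [-9.499, 27.765, 47.391, 109.535, 0.03, 152.008], 'ee_pos': [0.664, -0.111, 0.311], 'tcp_rot': [179.984, -0.095, 18.493], 'wrist_force': [0.495, 0.479, 0.207], 'opening': 0.047, 'grasp_force': 0.0}
plan N 2 turn [ 0.01 -0.05  0.15] shift [-0.0004  0.0007  0.0428]
```

servo_tool(moves=[[[0,0,0.2],[0.0005,0.001,0.04],55],[[0,0,0],[0,0,0.03],55],[[0,0,0],[0,0,0.015],55],[[0,0,0],[0,0,0],55],[[0,0,0],[0,0,0],0],[[0,0,0],[0,0,0],0],[[0,0,0],[0,0,0],0],[[0,0,0],[0,0,0],0],[[0,0,0],[0,0,0],0]], force=60)

```text
time: 27.65
ee_pos: [0.6654, -0.1126, 0.2277]
tcp_rot: [179.9, -0.3, 18.1]
wrist_force: [0.1, -4.4, 6.7]
opening: 0.0249
grasp_force: 62.5
```

servo_tool(moves=[[[0,0,-7],[0,0,0],0],[[0,0,-7],[0,0,0],0],[[0,0,-7],[0,0,0],0],[[0,0,-7],[0,0,0],0],[[0,0,-7],[0,0,0],0],[[0,0,-7],[0,0,0],0],[[0,0,-7],[0,0,0],0],[[0,0,-7],[0,0,0],0],[[0,0,-7],[0,0,0],0],[[0,0,-7],[0,0,0],0],[[0,0,-2],[0,0,0],0],[[0,0,0],[0,0,0],0]])

```text
time: 28.85
ee_pos: [0.664, -0.1116, 0.227]
tcp_rot: [179.9, -0.1, 90.2]
wrist_force: [-6.4, -0.0, 5.3]
opening: 0.0247
grasp_force: 62.4
```

```bash
python3 -c "
from h import *
st(); print(get_obs()['torque'])"
```

```text
{'time': 28.85, 'q': [-9.57, 23.052, 31.253, 98.144, 0.068, 80.243], 'ee_pos': [0.664, -0.112, 0.227], 'tcp_rot': [179.932, -0.057, 90.187], 'wrist_force': [-6.386, -0.011, 5.27], 'opening': 0.025, 'grasp_force': 62.384}
[0.50722045 1.45382374 0.02547905]
```

servo_tool(moves=[[[0,0,0],[0,0,-0.008],0],[[0,0,0],[0,0,-0.01],0],[[0,0,0],[0,0,-0.01],0],[[0,0,0],[0,0,-0.008],0],[[0,0,0],[0,0,-0.0025],0],[[0,0,0],[0,0,0],0],[[0,0,0],[0,0,0],0]])

```text
time: 29.55
ee_pos: [0.664, -0.1117, 0.2654]
tcp_rot: [180.0, -0.0, 90.1]
wrist_force: [-7.8, -0.2, 1.4]
opening: 0.0251
grasp_force: 61.7
```

Run:
```python
from h import *
from m import mast
st()
p,d,cal=shot('wrist','w8.png'); marks('wrist',cal,['marker_tip','mast_ring','mast_grip'],n=1)
mast('scene','s8.png'); mast('wrist');
cal=calibration('scene'); marks('scene',cal,['marker_tip','mast_ring','mast_grip'],n=1)
a=cv2.imread('pics/w8.png'); b=cv2.imread('pics/s8.png')[170:270,220:353]
cv2.imwrite('pics/c8.png',np.hstack([cv2.resize(a[:,200:],(386,450)),cv2.resize(b,(400,450),interpolation=cv2.INTER_CUBIC)]))
```

```text
{'time': 29.55, 'q': [-9.569, 24.771, 37.929, 103.117, 0.056, 80.336], 'ee_pos': [0.664, -0.112, 0.265], 'tcp_rot': [179.95, -0.048, 90.095], 'wrist_force': [-7.791, -0.211, 1.364], 'opening': 0.025, 'grasp_force': 61.726}
marker_tip wrist 0.84 [ 0.726 -0.096  0.252] [397. 231.]
mast_grip wrist 0.59 [ 0.663 -0.111  0.278] [279. 283.]
scene ring (18, [[0.6658, -0.1231, 0.2494], [0.6744, -0.118, 0.2525], [0.6781, -0.1082, 0.2552]])
scene marker (28, [[0.7359, -0.091, 0.2489], [0.7497, -0.0879, 0.2523], [0.7607, -0.0818, 0.2553]])
scene grip (118, [[0.6547, -0.1341, 0.2718], [0.6694, -0.1281, 0.2907], [0.6799, -0.1097, 0.2942]])
top z 0.29392433865181233 rect mm ((663.5263061523438, -123.03502655029297), (19.481250762939453, 32.701942443847656), 60.8683967590332)
marker nearest [ 0.7374 -0.0882  0.2515] mindist 0.07528774234762273
wrist marker (1076, [[0.7313, -0.0927, 0.2458], [0.7462, -0.0867, 0.2503], [0.7571, -0.0791, 0.2529]])
wrist grip (5746, [[0.6517, -0.1334, 0.2698], [0.6641, -0.1064, 0.2892], [0.6762, -0.0899, 0.2908]])
top z 0.29039828688990127 rect mm ((653.114013671875, -112.94236755371094), (46.43781661987305, 46.78944778442383), 89.99116516113281)
marker nearest [ 0.7325 -0.0912  0.2491] mindist 0.04946621230702071
marker_tip scene 0.61 [ 0.725 -0.089  0.25 ] [294. 229.]
mast_ring scene 0.91 [ 0.666 -0.115  0.253] [271. 218.]
mast_grip scene 0.5 [ 0.663 -0.111  0.28 ] [272. 207.]
```

View pics/c8.png

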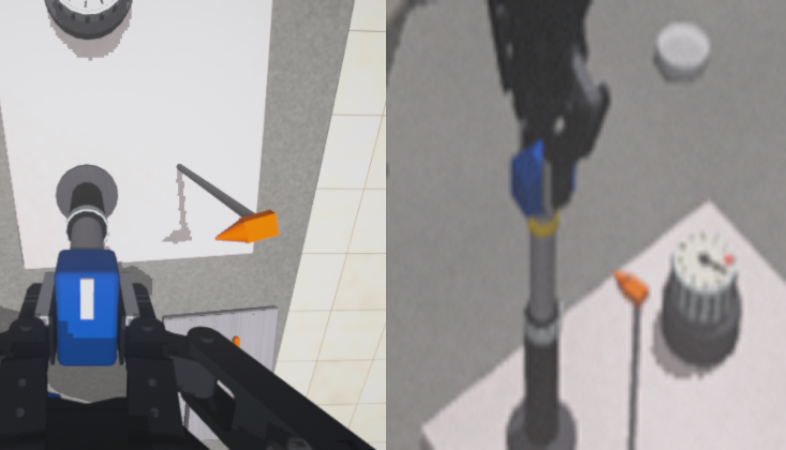

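The wrist view puts the ring at about 0.2495 against 0.250 for the marker, and the scene view gives 0.2525 against 0.252, so they are level. Now I twist the grip back to lock it.

servo_tool(moves=[[[0,0,7],[0,0,0],0],[[0,0,7],[0,0,0],0],[[0,0,7],[0,0,0],0],[[0,0,7],[0,0,0],0],[[0,0,7],[0,0,0],0],[[0,0,7],[0,0,0],0],[[0,0,7],[0,0,0],0],[[0,0,7],[0,0,0],0],[[0,0,7],[0,0,0],0],[[0,0,7],[0,0,0],0],[[0,0,3.5],[0,0,0],0],[[0,0,0],[0,0,0],0]])

```text
time: 31.2
ee_pos: [0.6653, -0.1126, 0.2654]
tcp_rot: [179.9, -0.2, 16.6]
wrist_force: [0.6, -5.3, 1.0]
opening: 0.0249
grasp_force: 62.2
```

```bash
python3 -c "
from h import *
st(); print(get_obs()['torque'])"
```

```text
{'time': 31.2, 'q': [-9.589, 24.786, 37.951, 102.937, -0.041, 153.84], 'ee_pos': [0.665, -0.113, 0.265], 'tcp_rot': [179.863, -0.186, 16.571], 'wrist_force': [0.559, -5.272, 1.017], 'opening': 0.025, 'grasp_force': 62.18}
[-0.64835575  0.32697257  0.88833099]
```

servo_tool(moves=[[[0,0,-1],[0,0,0],0],[[0,0,0],[0,0,0],55],[[0,0,0],[0,0,0],55],[[0,0,0],[0,0,0],55],[[0,0,0],[0,0,-0.02],55],[[0,0,0],[0,0,-0.04],55],[[0,0,0],[0,0,-0.04],80],[[0,0,-4],[-0.04,0.01,0],80],[[0,0,-8],[-0.04,-0.01,0],80],[[0,0,-8],[-0.03,-0.02,0],80],[[0,0,0],[0,0,0],80],[[0,0,0],[0,0,0],80]])

```text
time: 32.4
ee_pos: [0.5542, -0.1358, 0.356]
tcp_rot: [179.9, -0.2, 37.4]
wrist_force: [0.4, -0.7, -0.6]
opening: 0.0685
grasp_force: 0.0
```

Run:
```python
from h import *
from m import mast
st()
mast('wrist','w9.png'); N=['mast_grip','mast_ring','marker_tip','bezel_grip','zero_mark','needle_tip']
marks('wrist',calibration('wrist'),N,n=1)
p,d,cal=shot('scene'); marks('scene',cal,N,n=1)
```

```text
{'time': 32.4, 'q': [-13.792, 13.233, 33.833, 110.399, 0.041, 128.802], 'ee_pos': [0.554, -0.136, 0.356], 'tcp_rot': [179.869, -0.158, 37.406], 'wrist_force': [0.426, -0.691, -0.599], 'opening': 0.068, 'grasp_force': 0.0}
wrist grip (3224, [[0.6407, -0.1279, 0.2766], [0.6617, -0.1122, 0.2895], [0.6851, -0.0957, 0.2913]])
top z 0.29082631700363226 rect mm ((654.9619140625, -100.80738830566406), (53.83435821533203, 53.828819274902344), 20.00954818725586)
mast_ring wrist 0.9 [ 0.668 -0.116  0.252] [355.  70.]
bezel_grip wrist 0.53 [ 0.666 -0.115  0.25 ] [351.  70.]
zero_mark wrist 0.46 [ 0.548 -0.471 -0.001] [427. 269.]
mast_grip scene 0.74 [ 0.727 -0.093  0.25 ] [293. 230.]
mast_ring scene 0.77 [ 0.667 -0.111  0.252] [272. 218.]
marker_tip scene 0.52 [ 0.73  -0.092  0.248] [295. 231.]
bezel_grip scene 0.56 [0.662 0.063 0.125] [325. 231.]
zero_mark scene 0.86 [0.675 0.073 0.144] [332. 227.]
needle_tip scene 0.68 [ 0.634 -0.314  0.001] [198. 315.]
```

View pics/w9.png

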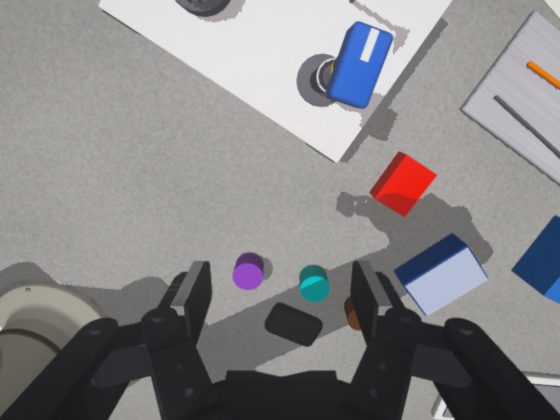

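Run:
```python
from h import *
plan([.664,.058,.35],94)
```

```text
plan N 8 turn [ 0.01 -0.01 -7.07] shift [0.029  0.0008 0.0006]
```

servo_tool(moves=[[[0,0,-7],[0.029,0.001,0],85],[[0,0,-7],[0.029,0.001,0],85],[[0,0,-7],[0.029,0.001,0],85],[[0,0,-7],[0.029,0.001,0],85],[[0,0,-7],[0.029,0.001,0],85],[[0,0,-7],[0.029,0.001,0],85],[[0,0,-7],[0.029,0.001,0],85],[[0,0,-7],[0.029,0.001,0],85],[[0,0,0],[0,0,0.05],85],[[0,0,0],[0,0,0.05],85],[[0,0,0],[0,0,0],85],[[0,0,0],[0,0,0],85]])

```text
time: 34.3
ee_pos: [0.6673, 0.0573, 0.2727]
tcp_rot: [180.0, -0.0, 93.5]
wrist_force: [0.6, -0.2, 2.1]
opening: 0.0727
grasp_force: 0.0
```

```bash
cat > g.py <<'E'
from h import *
def gauge(f):
    p,d,cal=shot('wrist',f); marks('wrist',cal,['bezel_grip','zero_mark','needle_tip'],n=1)
    # rectified top-down view of plane z=zf
    W=cloud(cal,d); a=(np.hypot(W[...,0]-.665,W[...,1]-.058)<.04)&(W[...,2]>.132); zf=np.median(W[a][:,2]); print('face z',zf,'extent mid',((np.percentile(W[a],1,0)+np.percentile(W[a],99,0))/2).round(4))
    g=np.stack(np.meshgrid(np.linspace(.625,.705,480),np.linspace(.098,.018,480)),-1).reshape(-1,2)
    X=np.c_[g,np.full(len(g),zf)]; r,_=cv2.Rodrigues(np.array(cal['R']))
    uv=cv2.projectPoints(X,r,np.array(cal['t'],float),np.array(cal['camera_matrix']),np.array(cal['dist']))[0].reshape(480,480,2).astype(np.float32)
    I=cv2.remap(p,uv[...,0],uv[...,1],cv2.INTER_CUBIC); cv2.imwrite('pics/r'+f,I[:,:,::-1])
    xy=g.reshape(480,480,2); hsv=cv2.cvtColor(I,cv2.COLOR_RGB2HSV)
    wm=(hsv[...,1]<60)&(hsv[...,2]>150); 
    red=((hsv[...,0]<8)|(hsv[...,0]>172))&(hsv[...,1]>110); print('red mid',xy[red].mean(0).round(4),red.sum())
    return I,xy
if __name__=='__main__':
    import sys; st(); gauge(sys.argv[1])
E
python3 g.py w10.png
```

```text
{'time': 34.3, 'q': [4.908, 24.586, 38.527, 103.915, -0.0, 91.445], 'ee_pos': [0.667, 0.057, 0.273], 'tcp_rot': [179.974, -0.0, 93.463], 'wrist_force': [0.557, -0.213, 2.137], 'opening': 0.073, 'grasp_force': 0.0}
bezel_grip wrist 0.96 [0.664 0.058 0.124] [277. 187.]
zero_mark wrist 0.87 [0.676 0.073 0.145] [291. 179.]
needle_tip wrist 0.54 [0.683 0.068 0.143] [299. 184.]
face z 0.3499213614818226 extent mid [0.6654 0.0595 0.2516]
red mid [0.6537 0.0725] 772
```

View pics/rw10.png

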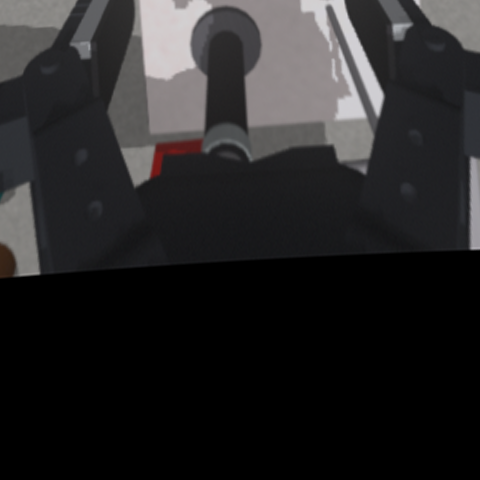

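The rectification plane was wrong because gripper points contaminated it; the picture shows only gripper. I'll restrict the height range and redo it.

```bash
sed -i 's/(W\[...,2\]>.132)/(W[...,2]>.132)\&(W[...,2]<.16)/' g.py; python3 g.py w11.png
```

```text
{'time': 34.5, 'q': [4.896, 24.505, 38.967, 103.844, 0.001, 91.445], 'ee_pos': [0.67, 0.057, 0.278], 'tcp_rot': [179.382, -0.016, 93.451], 'wrist_force': [0.0, -0.13, 0.839], 'opening': 0.073, 'grasp_force': 0.0}
bezel_grip wrist 0.84 [0.665 0.06  0.126] [274. 185.]
zero_mark wrist 0.88 [0.678 0.073 0.146] [289. 177.]
needle_tip wrist 0.4 [0.684 0.067 0.14 ] [295. 182.]
face z 0.13876710012679228 extent mid [0.6648 0.0587 0.1375]
red mid [0.6771 0.0753] 1174
```

View pics/rw11.png

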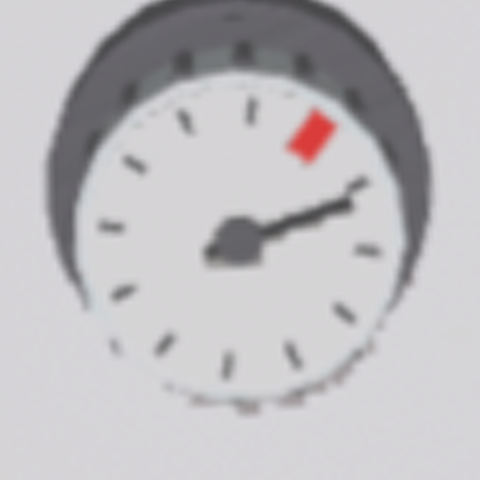

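The rectified dial has its centre at (240,237), the red mark at (311,136), which is 54.9°, and the needle tip at (353,203), about 18.4°. The bezel must turn about 36.5° clockwise.

servo_tool(moves=[[[0,0,0],[0,0,0],85]])

```text
time: 34.8
ee_pos: [0.6682, 0.0574, 0.2726]
tcp_rot: [179.8, -0.0, 93.5]
wrist_force: [0.1, 1.0, 0.4]
opening: 0.0727
grasp_force: 0.0
```

Run:
```python
from h import *
st(); plan([.6647,.0587,.117],93.5)
```

```text
{'time': 34.8, 'q': [4.912, 24.556, 38.474, 103.754, 0.0, 91.446], 'ee_pos': [0.668, 0.057, 0.273], 'tcp_rot': [179.836, -0.005, 93.466], 'wrist_force': [0.064, 0.973, 0.364], 'opening': 0.073, 'grasp_force': 0.0}
plan N 4 turn [ 0.04 -0.   -0.01] shift [ 0.0004 -0.0009  0.0389]
```

servo_tool(moves=[[[0,0,0],[0.0015,-0.0035,0.04],85],[[0,0,0],[0,0,0.04],85],[[0,0,0],[0,0,0.03],85],[[0,0,0],[0,0,0.01],85],[[0,0,0],[0,0,0],85],[[0,0,0],[0,0,0],85]])

```text
time: 35.4
ee_pos: [0.6651, 0.0588, 0.1539]
tcp_rot: [179.8, -0.0, 93.5]
wrist_force: [0.1, 0.8, -0.3]
opening: 0.0724
grasp_force: 0.0
```

Run:
```python
from h import *
st(); plan([.6647,.0587,.117],93.5)
```

```text
{'time': 35.4, 'q': [5.054, 20.46, 19.741, 89.062, -0.001, 91.58], 'ee_pos': [0.665, 0.059, 0.154], 'tcp_rot': [179.78, -0.005, 93.474], 'wrist_force': [0.11, 0.828, -0.298], 'opening': 0.072, 'grasp_force': 0.0}
plan N 1 turn [ 0.22 -0.   -0.03] shift [-0.0001 -0.0006  0.0369]
```

servo_tool(moves=[[[0,0,0],[0,0,0.02],85],[[0,0,0],[0,0,0.017],85],[[0,0,0],[0,0,0],85],[[0,0,0],[0,0,0],0],[[0,0,0],[0,0,0],0],[[0,0,0],[0,0,0],0],[[0,0,0],[0,0,0],0],[[0,0,0],[0,0,0],0]], force=30)

```text
time: 36.2
ee_pos: [0.6648, 0.0588, 0.1174]
tcp_rot: [179.8, -0.0, 93.5]
wrist_force: [-4.8, -0.2, 7.1]
opening: 0.0547
grasp_force: 32.8
```

servo_tool(moves=[[[0,0,6.1],[0,0,0],0],[[0,0,6.1],[0,0,0],0],[[0,0,6.1],[0,0,0],0],[[0,0,6.1],[0,0,0],0],[[0,0,6.1],[0,0,0],0],[[0,0,6],[0,0,0],0],[[0,0,0],[0,0,0],0],[[0,0,0],[0,0,0],0]])

```text
time: 37.0
ee_pos: [0.6652, 0.0587, 0.1174]
tcp_rot: [179.8, -0.2, 57.0]
wrist_force: [-3.1, -0.9, 5.7]
opening: 0.0549
grasp_force: 32.9
```

servo_tool(moves=[[[0,0,0],[0,0,0],85],[[0,0,0],[0,0,0],85],[[0,0,0],[0,0,0],85],[[0,0,0],[0,0,0],85],[[0,0,0],[0,0,-0.02],85],[[0,0,0],[0,0,-0.04],85],[[0,0,-8],[0,0,-0.04],85],[[0,0,-8],[0,0,-0.03],85],[[0,0,-8],[0,0,0],85],[[0,0,-8],[0,0,0],85],[[0,0,0],[0,0,0],85],[[0,0,0],[0,0,0],85]])

```text
time: 38.2
ee_pos: [0.6643, 0.0587, 0.2447]
tcp_rot: [179.9, -0.0, 88.7]
wrist_force: [0.5, -0.3, -0.6]
opening: 0.0729
grasp_force: 0.0
```

```bash
python3 g.py w12.png
```

```text
{'time': 38.2, 'q': [5.053, 22.656, 32.733, 100.001, -0.001, 96.317], 'ee_pos': [0.664, 0.059, 0.245], 'tcp_rot': [179.925, -0.007, 88.736], 'wrist_force': [0.459, -0.29, -0.635], 'opening': 0.073, 'grasp_force': 0.0}
bezel_grip wrist 0.58 [0.667 0.058 0.123] [284. 198.]
zero_mark wrist 0.81 [0.685 0.061 0.146] [306. 203.]
needle_tip wrist 0.72 [0.683 0.065 0.141] [304. 196.]
face z 0.1387128375437035 extent mid [0.6648 0.0589 0.1378]
red mid [0.6854 0.0647] 1027
```

View pics/rw12.png

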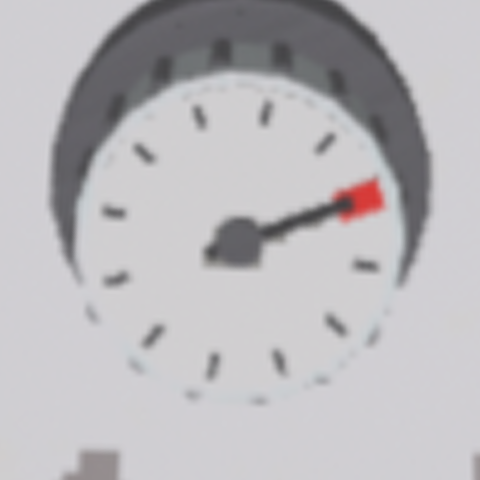

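The red mark at (361,200) now lies at the needle's tip (350,204), both at about 17°. One last look over the whole scene.

Run:
```python
from h import *
p,d,cal=shot('scene','s13.png'); marks('scene',cal,['mast_ring','marker_tip','drawer_front'],n=1)
cv2.imwrite('pics/s13c.png',cv2.resize(cv2.imread('pics/s13.png')[140:340,60:440],None,fx=2,fy=2))
```

```text
mast_ring scene 0.85 [ 0.668 -0.111  0.254] [273. 217.]
marker_tip scene 0.73 [ 0.726 -0.091  0.248] [294. 230.]
drawer_front scene 0.48 [ 0.596  0.456 -0.   ] [403. 205.]
```

View pics/s13c.png

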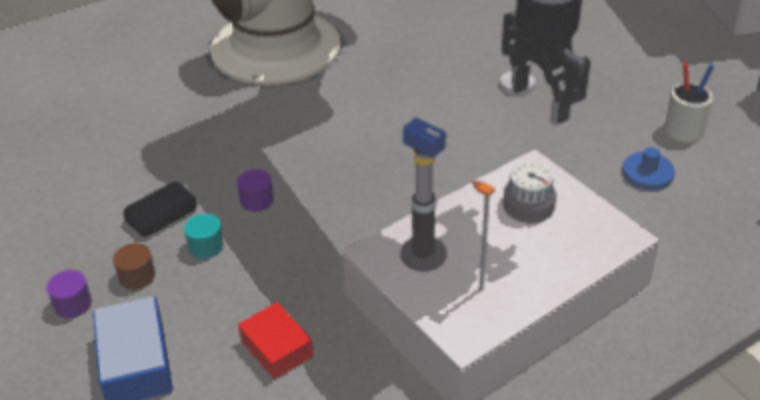

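The drawer is shut, the mast is locked with its ring level with the marker, the zero mark is at the needle, and the bystanders are where they were. Handing in.

```bash
python3 -c "
from workcell import *
print(job_done())"
```

```text
the job is handed in; nothing more can be done
None
```

The job is done and handed in at about 38 s of the 208 s allowed: all three red-capped pots present are upright in the shut drawer, the mast is locked with its ring level with the marker to within about 1–2 mm, and the red zero mark lies at the needle's tip to within about 1.5°.

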